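Offer the splash guard up to the reagent stand's hinge

TASK

The splash guard has to go back on the grey reagent stand. Lift the steel canister off the stand by its handle and set it upright on the table beside the stand; then lift the splash guard out of its two-post rack and lower its hinge barrel between the two barrels on the stand, panel upright, until the holes line up so that a colleague could push the hinge pin through. Finish while still holding the guard there in the gripper, not resting or leaning on anything, and leave the hinge pin, beaker and stain bottle where they are.

Things in the scene. Friction and masses are not known exactly. Their poses are not given: they have to be found in the camera images.
- stand: grey sheet-metal reagent stand (riser), fixed to the table; 110 mm (its x) by 150 mm (its y), flat top 45 mm above the table. Origin at the centre of its underside, z up. Two steel hinge barrels stand on its top near the +x edge, in line along y at x = +35 mm: each 20 mm outside diameter, 11 mm hole, 22 mm long, covering y = -39 to -17 and +17 to +39 mm, leaving a 34 mm gap; a 2 mm hinge plate lies below the gap
- stand_axis (a point): the middle of the gap between the stand's two barrels, on their common hole axis: 65 mm above the table, at x = +35, y = 0 mm of the stand; the hole axis runs along its y, axes as the stand's
- guard: loose splash guard, 250 g: a white upright panel with one steel hinge barrel under the middle of its lower edge. Origin at the centre of the barrel, on its hole axis, which runs along y; z points up the panel. Barrel 20 mm outside diameter, 11 mm hole, 28 mm long (y = -14 to +14 mm). Panel in the plane x = 0, 110 mm long (y), from z = +18 to +106 mm; 8 mm thick, its top hem (z = +76 to +106 mm) 10 mm thick. It may be hung either way round. It starts standing in the rack
- rack: grey plastic two-post rack, fixed to the table, 60 mm (x) by 136 mm (y). Origin at the centre of its underside. Posts at both y ends, 75 mm high, with 12 mm wide slots open upwards along y, slot floor 44 mm above the table, in which the panel's ends stand with the barrel hanging between the posts; the guard starts with its axes parallel to the rack's and comes out straight up (more than 32 mm; the barrel clears the posts after 60 mm)
- canister: loose steel canister, 250 g, 67 mm diameter, rim 72 mm high, with a rigid bridge handle across the top. Origin at the centre of its underside, z up. Handle grip: black bar along y, 13 mm thick (x), 50 mm long, 12 mm high, its centre 110 mm above the origin, top at 116 mm. It starts on the stand's top in front of the barrels
- hinge_pin: bystander: loose steel hinge pin, 5 mm diameter, 99 mm long, lying on the table, origin below its middle
- beaker: bystander: clear 47 mm beaker, 56 mm high, origin at the centre of its underside
- stain_bottle: bystander: brown bottle with white cap, 42 mm diameter, 92 mm high, origin at the centre of its underside
Things that resemble listed ones, but are neither listed nor needed, are in the scene too. What is shaped like the canister but blue or yellow is not meant.

How it is judged:
By the outcome, as a careful person would: the job done as asked, in the order asked, and still so for the second after the job is handed in, while the arm keeps its last pose, push and grip.
It also fails if it takes over 51 s, if anything falls off the work surface, if the arm or the gripper's body presses on something with over 40 N, if the wrist force passes 120 N, or if a joint passes its speed limit or range.

ROBOT

A 7-joint arm with a two-finger parallel gripper is mounted at the origin on a cart in front of the work surface, level with it; the furniture and walls round the work are solid. World frame = base frame: x ahead of the robot, y to its left, z up, the work surface at z = 0. Lengths are in m, angles in rad, forces in N, time in s.
With the tool pointing down it reaches from about 0.4 to 0.85 m from the base axis. Payload 10.4 kg.
Tool frame: the origin (TCP) lies between the finger pads; the fingertips stand 19 mm ahead of it and the grasp point (between the pads) is the TCP; x points along the fingers, y is the direction in which the jaws open and shut, and the axes are right-handed (so a half turn about x gives the same grasp; the last joint's range is limited). The gripper opens to 87 mm and grips with 3 to 60 N. Pads are 19 mm wide; open, the fingers measure 117 mm over their backs; the gripper's body (75 mm by 190 mm) begins 51 mm behind the grasp point.
Start: joints at [-1.241, 0.332, -0.065, 1.46, 0.022, 1.35, -0.088], TCP at [0.216, 0.587, 0.242] pointing down, gripper open.
Joint ranges: [-2.6, 2.6], [-0.5, 2.12], [-1.47, 1.34], [0.16, 2.42], [-1.27, 4.41], [0.06, 2.06], [-2.6, 2.6]. Speed limits (rad/s): [2.22, 2.22, 2.79, 2.79, 3.14, 3.14, 3.14].

INTERFACE

Orientations are given as a unit quaternion [x, y, z, w].
In Python, from bench import r gives the robot as it stands.
- The arm moves only by the tool drive_tool, never from a script. Its argument "motion" is a list of rows, each a list of 4 numbers: the shift along the tool's x, y, z in cm, then the turn about the tool's x in units of 5 degrees (1.0 is 5 degrees). In form: [[tx, ty, tz, twist], ...]. A call has 1 to 20 rows; each row is the pose to reach, as a shift and turn from the pose commanded when the call began, along the tool's axes at that moment; what a row does not reach only later rows make up. A row lasts 1/12 s, in which the tool goes at most 41.7 mm and 7.16 degrees, less where a joint would pass 70% of its speed; a pose out of reach is approached as far as the arm can. A call with a gripper value outside its range is refused whole. "grip" is the closure in counts, from 0 (fully open) to 255 (shut), set as the call begins (left out, the last holds). The fingers move at their own pace and stop on an object; "force" is the grip in N (left out, the last holds). Time passes only in rows, so rows that repeat a pose let the fingers close. It gives the time, the measured TCP pose, the force and the opening at its end, in the units of the state.
- r.read_state(): the state, without advancing time (a new reading comes with each control period).
- r.camera(name): name is "side" or "top" or "wrist"; returns the picture (480x640x3 uint8, red, green, blue); there is no depth.
- r.calibration(name): a dict with "fx", "fy", "cx", "cy" (pixels), "xyz" and "orientation" of the camera in the world. Camera axes: x right, y up, looking along -z (the intrinsics and any distortion apply to the point x, -y, -z); pixel columns grow to the right and rows downward; lengths in m; the calibration is good to about 2 mm. A picture is of the moment at which its call begins: read the wrist's pose just before it. calibration takes no time and is no camera call; for the wrist camera it gives the pose at the moment of the call.
- r.close_job(): hands the job in, once; it reports no verdict.
The state is a dict: "time": time; "joint_positions": joint angles; "joint_vel": joint speeds; "joint_torque": joint torques, N m; "ee_pos": TCP position; "eef_rot": TCP orientation; "ft_force": force on the tool from outside, world axes, zero at the start; "torque": the same for the moment, N m; "width": finger opening in m.
Only numpy, scipy, OpenCV 4.12 (cv2) and the standard library are available. Lean on these libraries where they do the work, as an engineer would, in place of code of your own. Each camera call takes 0.05 s, during which the arm holds its last target.

## Working session

There is one attempt and no reset: what is moved stays moved. The work goes in short steps, Python scripts to look and compute and a tool call to move; the robot and the scene stay as the last step left them, time stands still between calls to the robot, and variables do not carry over. Pictures are saved under pics/ and viewed, and the job is handed in when it is done.

Besides the shell and the picture viewer there is one more tool, called after "Request:" as a command line: name --pt "numbers of a row" for each row, then --argument value for the rest. drive_tool: Moves the arm, as the interface text tells. Its arguments: {"type":"object","properties":{"motion":{"type":"array","items":{"type":"array","items":{"type":"number"}}},"grip":{"type":"number"},"force":{"type":"number"}},"required":["motion"]}

```bash
mkdir -p pics; ls; python3 - <<'E'
from bench import r
import cv2
s=r.read_state(); print(s)
for n in ("side","top","wrist"):
    print(n,r.calibration(n))
    cv2.imwrite(f"pics/{n}0.png",r.camera(n)[:,:,::-1])
E
```

```text
pics
{'time': 0.0, 'joint_positions': array([-1.24057585,  0.33287891, -0.06472095,  1.46093379,  0.0215691 ,
        1.3498879 , -0.08852939]), 'joint_vel': array([ 0.00099488, -0.00089699,  0.00118793, -0.00118485, -0.00051911,
       -0.00040017,  0.00066827]), 'joint_torque': array([-1.53193005e-04, -6.23250532e+01,  2.46937521e-02, -3.89889979e+01,
       -6.13358058e-02,  3.97252408e-02,  1.81412051e-04]), 'ee_pos': array([0.21582625, 0.58617381, 0.24075316]), 'eef_rot': array([ 0.12359947,  0.69621061, -0.12458712,  0.6960546 ]), 'ft_force': array([-0.1958804 ,  0.22549149, -0.4261561 ]), 'torque': array([0.00906037, 0.02391986, 0.00809513]), 'width': 0.08703922487551496}
side {'fx': 488.2596194281821, 'fy': 488.2596194281821, 'cx': 320.8464971099144, 'cy': 234.96892955774845, 'xyz': array([-0.2513047 , -0.32971638,  1.0959429 ]), 'orientation': array([ 0.22516123, -0.18369115, -0.618626  ,  0.72997388])}
top {'fx': 542.6243722214758, 'fy': 542.6243722214758, 'cx': 321.1187807839769, 'cy': 231.70606756989218, 'xyz': array([ 0.29913458, -0.21289433,  1.17478631]), 'orientation': array([-0.03224246,  0.04004336,  0.71070311, -0.70161103])}
wrist {'fx': 379.3242549367301, 'fy': 379.3242549367301, 'cx': 313.0742241023539, 'cy': 236.34048797187094, 'xyz': array([0.14841922, 0.61182642, 0.38462565]), 'orientation': array([-0.10916736, -0.07481467,  0.56712413,  0.81293018])}
```

View pics/top0.png

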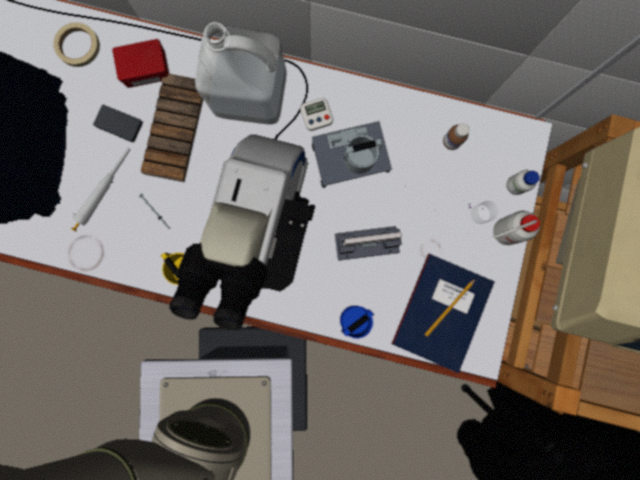

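View pics/side0.png

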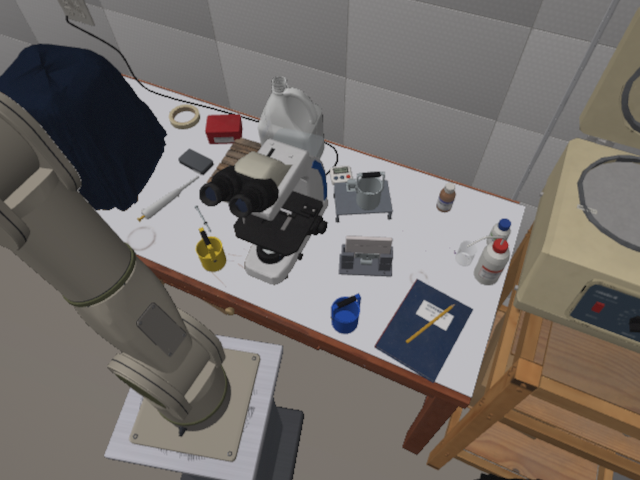

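View pics/wrist0.png

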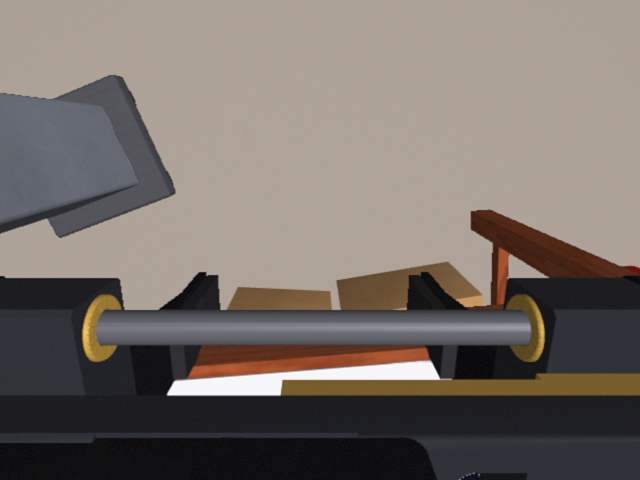

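```bash
cat > h.py <<'E'
import numpy as np, cv2
from scipy.spatial.transform import Rotation as R
from scipy.optimize import least_squares
C={}
def cal(n):
    from bench import r
    return r.calibration(n)
def proj(c,P):
    P=np.atleast_2d(P); p=R.from_quat(c['orientation']).inv().apply(P-c['xyz'])
    return np.c_[c['cx']+c['fx']*p[:,0]/-p[:,2], c['cy']-c['fy']*p[:,1]/-p[:,2]]
def ray(c,uv,z):
    uv=np.atleast_2d(uv).astype(float)
    d=np.c_[(uv[:,0]-c['cx'])/c['fx'],-(uv[:,1]-c['cy'])/c['fy'],-np.ones(len(uv))]
    d=R.from_quat(c['orientation']).apply(d); t=(z-c['xyz'][2])/d[:,2]
    return c['xyz']+d*t[:,None]
def crop(img,x0,y0,w,h,s,fn):
    a=cv2.resize(img[y0:y0+h,x0:x0+w],None,fx=s,fy=s,interpolation=cv2.INTER_CUBIC)
    cv2.imwrite(fn,a)
E
python3 - <<'E'
import cv2
from h import *
t=cv2.imread('pics/top0.png'); s=cv2.imread('pics/side0.png')
crop(t,300,110,130,160,5,'pics/tA.png') 
crop(t,300,110,100,80,8,'pics/tB.png')
crop(t,325,215,90,50,8,'pics/tC.png')
crop(s,320,155,100,75,8,'pics/sB.png')
crop(s,325,220,90,65,8,'pics/sC.png')
ct=cal('top');cs=cal('side')
for n,uv in dict(tablecornerR=(548,122),nearR=(498,382),nearL=(0,258),base=(205,430),bluecan=(356,321),bottle=(455,137),beaker=(483,212),ped=(430,246),note=(432,252),pin=(155,210),micro=(235,285),microtop=(270,150)).items(): print(n,ray(ct,uv,0)[0].round(3))
print('microscope top head', ray(ct,[(237,235),(270,150)],0.3))
E
```

```text
tablecornerR [ 0.66  -0.737  0.   ]
nearR [ 0.094 -0.598  0.   ]
nearL [0.371 0.465 0.   ]
base [0.005 0.022 0.   ]
bluecan [ 0.226 -0.299  0.   ]
bottle [ 0.627 -0.527  0.   ]
beaker [ 0.459 -0.582  0.   ]
ped [ 0.385 -0.463  0.   ]
note [ 0.372 -0.467  0.   ]
pin [0.472 0.135 0.   ]
micro [ 0.307 -0.04   0.   ]
microtop [ 0.602 -0.116  0.   ]
microscope top head [[ 0.38517875 -0.08706508  0.3       ]
 [ 0.52495393 -0.14090777  0.3       ]]
```

View pics/tB.png

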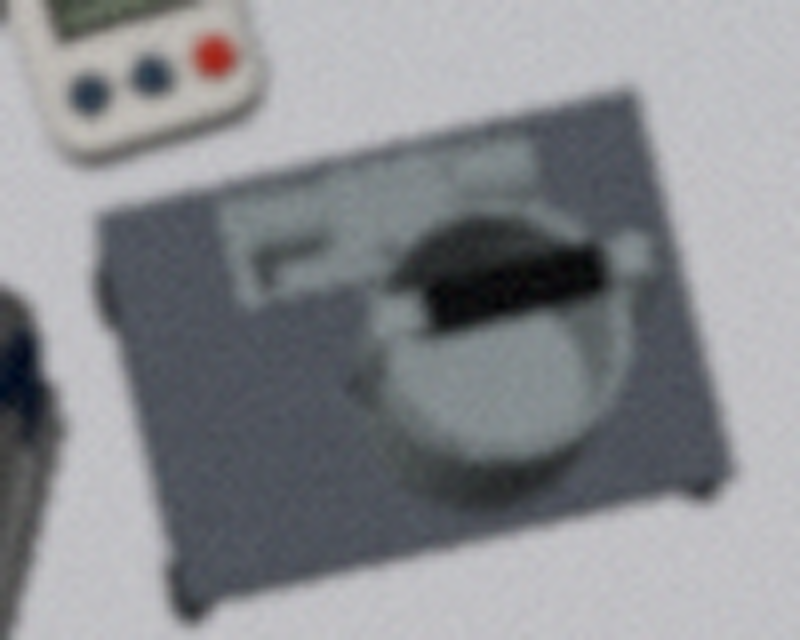

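View pics/tC.png

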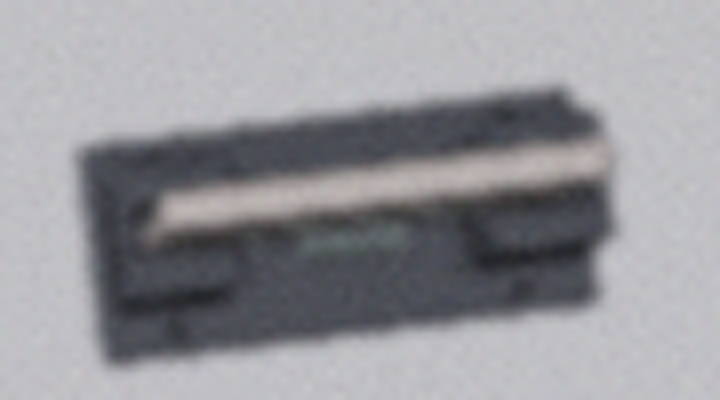

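View pics/sB.png

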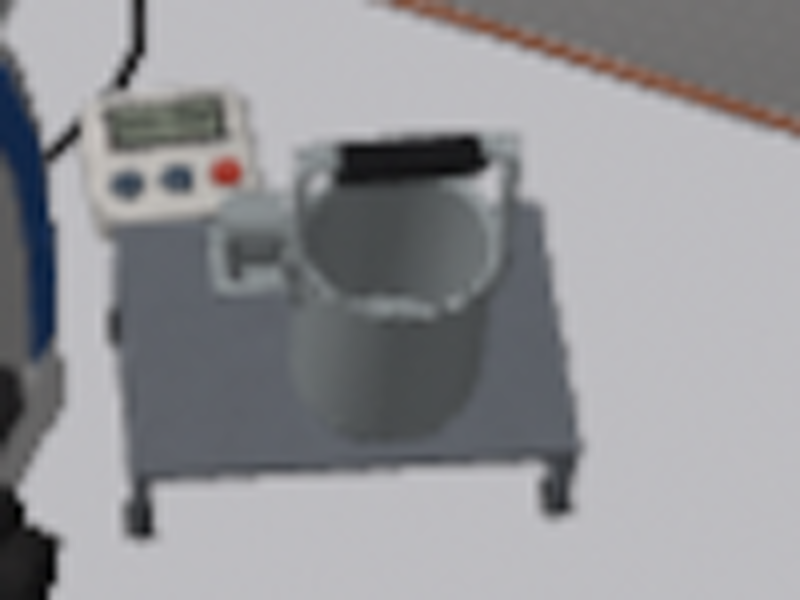

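View pics/sC.png

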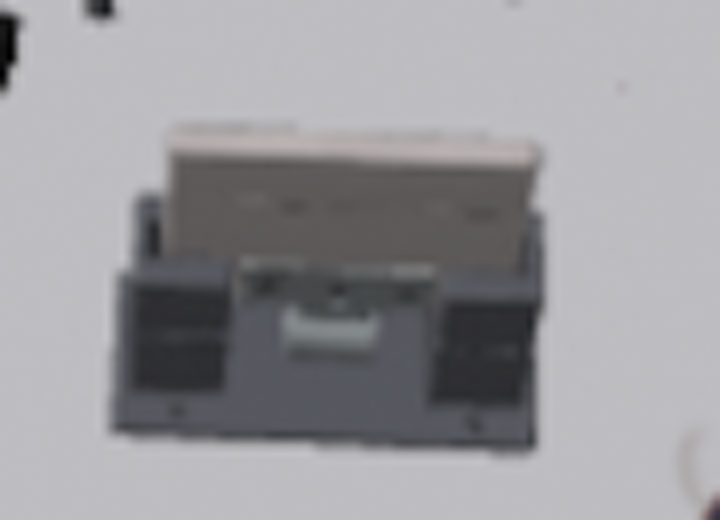

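```bash
cat > fit.py <<'E'
from h import *
ct=cal('top');cs=cal('side')
f=lambda p,o:(np.array(p,float)+.5)/8-.5+np.array(o)
def fit(model,obs,x0):
    # obs list (cam, uv array); model local points
    def res(p):
        Rz=R.from_euler('z',p[2]); 
        return np.concatenate([(proj(c,Rz.apply(m)+[p[0],p[1],0])-uv).ravel() for c,m,uv in obs])
    s=least_squares(res,x0); return s.x,res(s.x).reshape(-1,2).round(1)
m=np.array([[.055,.075,.045],[.055,-.075,.045],[-.055,-.075,.045],[-.055,.075,.045]])
st=f([(100,215),(635,92),(730,475),(200,600)],(300,110)); ss=f([(120,225),(540,203),(578,455),(135,478)],(320,155))
print('stand',*fit(0,[(ct,m,st),(cs,m,ss)],[.6,-.3,-.2]))
print(' top',fit(0,[(ct,m,st)],[.6,-.3,-.2])[0],' side',fit(0,[(cs,m,ss)],[.6,-.3,-.2])[0])
m=np.array([[0,.025,.155],[0,-.025,.155]])
bt=f([(425,308),(605,268)],(300,110)); bs=f([(342,162),(490,156)],(320,155))
print('can',*fit(0,[(ct,m,bt),(cs,m,bs)],[.6,-.3,-.2]))
print(' top',fit(0,[(ct,m,bt)],[.6,-.3,-.2])[0],' side',fit(0,[(cs,m,bs)],[.6,-.3,-.2])[0])
m=np.array([[0,.055,.132],[0,-.055,.132]])
bt=f([(158,213),(608,157)],(325,215)); bs=f([(172,141),(540,152)],(325,220))
print('guard',*fit(0,[(ct,m,bt),(cs,m,bs)],[.4,-.3,-.2]))
print(' top',fit(0,[(ct,m,bt)],[.4,-.3,-.2])[0],' side',fit(0,[(cs,m,bs)],[.4,-.3,-.2])[0])
E
python3 fit.py
```

```text
stand [ 0.58294745 -0.29301572  0.22091623] [[-0.9 -0.4]
 [ 0.5 -0.7]
 [ 1.2  0.6]
 [-1.3  1. ]
 [-0.7 -0.4]
 [ 0.3 -0.2]
 [ 0.9 -0.1]
 [ 0.2 -0.2]]
 top [ 0.58326225 -0.29332096  0.22331742]  side [ 0.58217198 -0.29253796  0.21590821]
can [ 0.56927726 -0.30983833  0.21580134] [[-1.2  0.3]
 [ 1.6 -0.4]
 [-0.9  0.1]
 [ 0.3 -0. ]]
 top [ 0.56916839 -0.30942427  0.21431117]  side [ 0.56955062 -0.31053988  0.22047699]
guard [ 0.39317082 -0.32483023  0.11589795] [[ 0.3  0.2]
 [ 0.4 -0.1]
 [-0.7 -0.3]
 [-0.1  0.1]]
 top [ 0.39325496 -0.32417235  0.11159014]  side [ 0.39296875 -0.32581845  0.12589792]
```

```bash
python3 - <<'E'
import cv2
from h import *
t=cv2.imread('pics/top0.png'); s=cv2.imread('pics/side0.png')
crop(t,140,120,190,220,3,'pics/tM.png') 
crop(s,190,70,160,220,3,'pics/sM.png')
from bench import r
st=r.read_state(); Rt=R.from_quat(st['eef_rot']); print(Rt.as_matrix().round(3))
c=cal('wrist'); print('cam in tool',Rt.inv().apply(c['xyz']-st['ee_pos']), (Rt.inv()*R.from_quat(c['orientation'])).as_matrix().round(3))
E
```

```text
[[-0.     0.346  0.938]
 [-0.001  0.938 -0.346]
 [-1.    -0.001  0.   ]]
cam in tool [-0.14376037  0.0005656  -0.07211564] [[ 0.001  0.262 -0.965]
 [ 1.    -0.     0.001]
 [ 0.    -0.965 -0.262]]
```

View pics/tM.png

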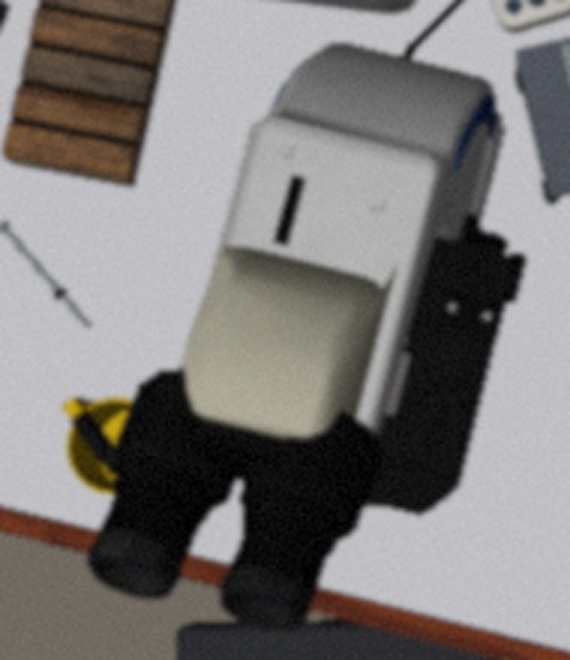

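View pics/sM.png

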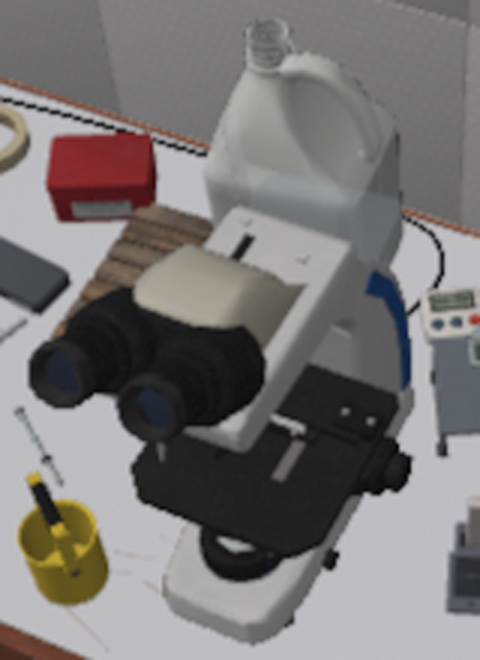

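```bash
cat >> h.py <<'E'
def tri(a,b,ca,cb):
    f=lambda X: np.r_[(proj(ca,X)-a).ravel(),(proj(cb,X)-b).ravel()]
    s=least_squares(f,[.5,0,.2]); return s.x.round(3),f(s.x).round(1)
E
python3 - <<'E'
from h import *
ct=cal('top');cs=cal('side')
T=lambda a,b:print(tri(a,b,ct,cs))
o=np.array
F=lambda a:o(a)/3+o([140,120]); G=lambda a:o(a)/3+o([190,70])
T(F((135,563)),G((62,375)));T(F((265,595)),G((153,405)))
T(F((288,210)),G((243,243)))       # slot
T(F((288,150)),G((247,222)))       # screw L
T(F((378,207)),G((302,260)))       # screw R
T(F((435,160)),G((350,245)))       # head right rear corner
T(F((487,317)),G((370,421))) #stage screw
T(o((213,33)),G((270,50))) # jug top
T(o((455,137)),o((448,192)))
E
```

```text
(array([ 0.273, -0.025,  0.384]), array([ 0.2, -0. , -0.2, -0. ]))
(array([ 0.257, -0.088,  0.387]), array([ 0.2, -0. , -0.3, -0. ]))
(array([ 0.455, -0.09 ,  0.322]), array([ 0.9, -0.2, -1.3, -0. ]))
(array([ 0.491, -0.086,  0.307]), array([-0.,  0.,  0.,  0.]))
(array([ 0.458, -0.135,  0.308]), array([-0.1,  0. ,  0.1, -0. ]))
(array([ 0.485, -0.165,  0.301]), array([-0.2,  0. ,  0.2, -0. ]))
(array([ 0.412, -0.19 ,  0.186]), array([-0. ,  0. ,  0.1, -0. ]))
(array([ 0.754, -0.037,  0.245]), array([ 1. , -0.2, -1.5,  0. ]))
(array([ 0.607, -0.51 ,  0.076]), array([ 1.8, -0.4, -2.3,  0.4]))
```

```bash
cat >> h.py <<'E'
def plan(targets,cmd=None):
    """targets: (x,y,z,azimuth of tool y in rad or None)"""
    from bench import r
    s=r.read_state(); M=R.from_quat(s['eef_rot']).as_matrix(); p=s['ee_pos'] if cmd is None else cmd
    az=np.arctan2(M[1,1],M[0,1]); print('t',round(s['time'],2),'pos',s['ee_pos'].round(4),'az',round(az,4),'tilt',M[2,1:].round(4),'F',s['ft_force'].round(1),'w',round(s['width'],4))
    for x,y,z,a in targets:
        d=M.T@(np.array([x,y,z])-p)*100
        tw=0 if a is None else np.degrees((az-a+np.pi/2)%np.pi-np.pi/2)/5
        print(d.round(2),round(tw,2))
E
python3 - <<'E'
from h import *
ct=cal('top');cs=cal('side')
for z in (0,.2,.4): print(ray(ct,[(67,100),(65,150),(55,215)],z).round(2).tolist(), ray(cs,[(165,140),(120,200)],z).round(2).tolist())
plan([(.216,.587,.46,None),(.5,.02,.46,.216),(.569,-.31,.46,.216),(.569,-.31,.33,.216)])
E
```

```text
[[0.72, 0.33, 0.0], [0.61, 0.33, 0.0], [0.46, 0.35, 0.0]] [[0.74, 0.34, 0.0], [0.5, 0.39, 0.0]]
[[0.65, 0.24, 0.2], [0.55, 0.24, 0.2], [0.44, 0.25, 0.2]] [[0.56, 0.22, 0.2], [0.36, 0.26, 0.2]]
[[0.58, 0.15, 0.4], [0.5, 0.15, 0.4], [0.41, 0.16, 0.4]] [[0.38, 0.1, 0.4], [0.22, 0.13, 0.4]]
t 0.15 pos [0.2159 0.5863 0.241 ] az 1.218 tilt [-0.001  0.   ] F [ 0.2  0.2 -0.6] w 0.0869
[-2.19e+01  5.00e-02 -1.00e-02] 0
[-21.86 -43.34  46.23] 11.48
[-21.83 -71.93  64.11] 11.48
[ -8.83 -71.91  64.11] 11.48
```

Request:
drive_tool --pt "-4 0 0 0" --pt "-8 0 0 0" --pt "-12 0 0 0" --pt "-16 0 0 0" --pt "-20 0 0 0" --pt "-22 -2 2 0" --pt "-22 -5 5 1" --pt "-22 -8 8.5 2" --pt "-22 -11 11.7 3" --pt "-22 -14 15 4" --pt "-22 -17 18.1 5" --pt "-22 -20 21.3 6" --pt "-22 -23 24.5 7" --pt "-22 -26 27.7 8" --pt "-22 -29 31 9" --pt "-22 -32 34.1 10" --pt "-22 -35 37.3 11" --pt "-22 -38 40.5 11.5" --pt "-22 -41 43.7 11.5" --pt "-22 -43.3 46.2 11.5" --grip 0 --force 30

```text
time: 1.82
ee_pos: [0.4903, 0.0377, 0.4617]
eef_rot: [0.444, 0.551, -0.443, 0.551]
ft_force: [0.9, 0.0, -0.2]
width: 0.087
```

```bash
python3 - <<'E'
from h import *
plan([(.569,-.31,.46,.216),(.569,-.31,.30,.216)])
plan([(.569,-.31,.46,.216),(.569,-.31,.30,.216)],np.array([.5,.02,.461]))
E
```

```text
t 1.82 pos [0.4903 0.0377 0.4617] az 0.2142 tilt [ 0.0005 -0.0004] F [ 0.9  0.  -0.2] w 0.087
[ 0.15  0.3  35.64] -0.02
[16.15  0.29 35.65] -0.02
t 1.82 pos [0.4903 0.0377 0.4617] az 0.2142 tilt [ 0.0005 -0.0004] F [ 0.9  0.  -0.2] w 0.087
[ 0.09 -0.27 33.71] -0.02
[16.09 -0.28 33.72] -0.02
```

Request:
drive_tool --pt "0 0 3.5 0" --pt "0 0 7.5 0" --pt "0 0 11.5 0" --pt "0 0 15.5 0" --pt "0 0 19.5 0" --pt "0 0 23.5 0" --pt "0 0 27.5 0" --pt "0 -0.1 31.5 0" --pt "1.5 -0.3 33.7 0" --pt "5.5 -0.3 33.7 0" --pt "9.5 -0.3 33.7 0" --pt "11.5 -0.3 33.7 0" --pt "11.5 -0.3 33.7 0" --pt "11.5 -0.3 33.7 0" --pt "11.5 -0.3 33.7 0"

```text
time: 3.07
ee_pos: [0.5593, -0.2903, 0.3485]
eef_rot: [0.444, 0.55, -0.443, 0.551]
ft_force: [-1.0, -0.5, -0.0]
width: 0.0869
```

```bash
python3 - <<'E'
from h import *
from bench import r
plan([])
c=cal('wrist'); cv2.imwrite('pics/w1.png',r.camera('wrist')[:,:,::-1])
print(proj(c,[[.569,-.31,.155],[.583,-.293,.045]]))
E
```

```text
t 3.07 pos [ 0.5593 -0.2903  0.3485] az 0.2147 tilt [0.0018 0.0013] F [-1.  -0.5 -0. ] w 0.0869
[[318.77479642 237.81064139]
 [331.96142126 202.04072414]]
```

View pics/w1.png

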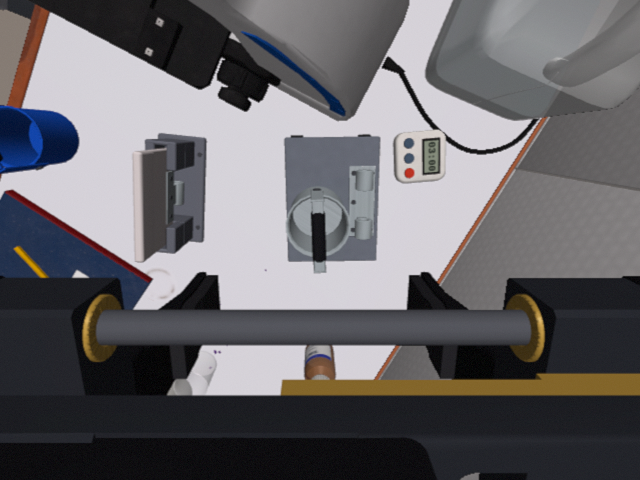

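```bash
python3 - <<'E'
from h import *
w=cv2.imread('pics/w1.png')
crop(w,275,125,115,150,5,'pics/w1a.png')
crop(w,125,125,95,145,5,'pics/w1b.png')
import json
c=cal('wrist'); json.dump({k:np.array(v).tolist() for k,v in c.items()},open('w1.json','w'))
from bench import r; print(r.read_state()['joint_vel'].round(3))
E
```

```text
[ 0.001 -0.002  0.     0.001  0.    -0.006 -0.001]
```

View pics/w1a.png

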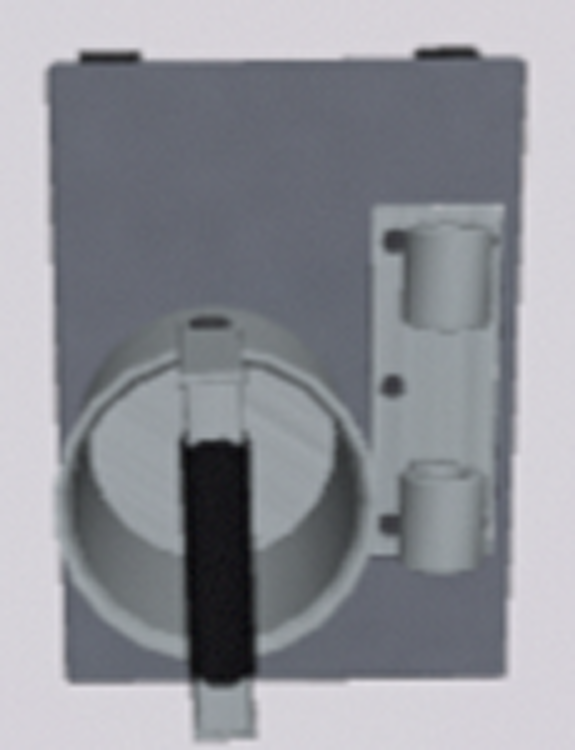

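View pics/w1b.png

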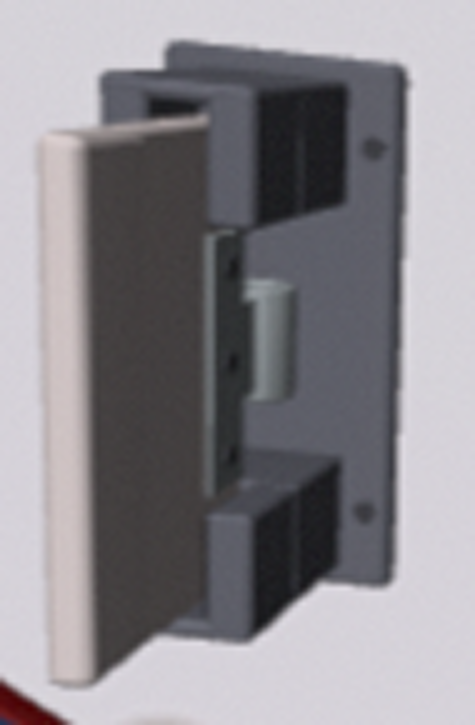

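```bash
python3 - <<'E'
import json
from h import *
import io,contextlib
with contextlib.redirect_stdout(io.StringIO()):
    import fit as FF
c={k:np.array(v) for k,v in json.load(open('w1.json')).items()}
f=lambda p,o:(np.array(p,float)+.5)/5-.5+np.array(o)
m=np.array([[-.055,.075,.045],[.055,.075,.045],[.055,-.075,.045],[-.055,-.075,.045]])
uv=f([(50,62),(525,60),(505,676),(67,682)],(275,125))
print('stand',*FF.fit(0,[(c,m,uv)],[.58,-.29,.2]))
p=FF.fit(0,[(c,m,uv)],[.58,-.29,.2])[0]
# holes of barrels: compare silhouettes
for p in (p,[.583,-.293,.2209]):
  Rz=R.from_euler('z',p[2])
  q=np.array([[.035,y,.065] for y in(.039,.017,-.017,-.039)])
  print((proj(c,Rz.apply(q)+[p[0],p[1],0])-[275,125])*5)
m=np.array([[0,.025,.161],[0,-.025,.161]]); uv=f([(216,442),(221,683)],(275,125))
print('can',*FF.fit(0,[(c,m,uv)],[.58,-.29,.2]))
m=np.array([[0,.055,.132],[0,-.055,.132]]); uv=f([(63,139),(72,683)],(125,125))
print('guard',*FF.fit(0,[(c,m,uv)],[.39,-.32,.2]))
plan([(.569,-.310,.157,.216)])
E
```

```text
stand [ 0.58311079 -0.29257371  0.22445497] [[-0.7 -0.1]
 [ 0.8 -0.7]
 [ 0.3  0.7]
 [-0.4  0.3]]
[[446.54867541 223.3450126 ]
 [444.02728483 321.70623421]
 [440.26282573 468.56043423]
 [437.90857221 560.40152194]]
[[446.19970252 225.68423264]
 [443.33797158 323.98507732]
 [439.0653369  470.7506558 ]
 [436.39324869 562.53724692]]
can [ 0.56836082 -0.30869383  0.23839149] [[-0.1 -2.4]
 [ 0.1  2.5]]
guard [ 0.39420918 -0.32552548  0.10603853] [[ 0.1 -1.2]
 [-0.1  1.4]]
t 3.12 pos [ 0.5594 -0.2905  0.3488] az 0.2145 tilt [0.0024 0.0017] F [-0.2 -1.4  0.4] w 0.0871
[19.18  0.48  2.08] -0.02
```

Request:
drive_tool --pt "3 0.5 2.0 -0.1" --pt "6 0.5 2.0 -0.1" --pt "9.5 0.5 2.0 -0.1" --pt "13 0.5 2.0 -0.1" --pt "16 0.5 2.0 -0.1" --pt "18 0.5 2.0 -0.1" --pt "19.3 0.5 2.0 -0.1" --pt "19.3 0.5 2.0 -0.1" --pt "19.3 0.5 2.0 -0.1"

```text
time: 3.87
ee_pos: [0.5687, -0.3089, 0.1549]
eef_rot: [0.441, 0.552, -0.441, 0.553]
ft_force: [0.2, -0.1, -0.2]
width: 0.0873
```

Request:
drive_tool --pt "0 0 0 0" --pt "0 0 0 0" --pt "0 0 0 0" --pt "0 0 0 0" --pt "0 0 0 0" --pt "0 0 0 0" --pt "0 0 0 0" --pt "0 0 0 0" --grip 255 --force 30

```text
time: 4.53
ee_pos: [0.568, -0.3085, 0.1535]
eef_rot: [0.441, 0.553, -0.441, 0.553]
ft_force: [0.7, 0.3, -0.2]
width: 0.0417
```

Fingers are still closing.

Request:
drive_tool --pt "0 0 0 0" --pt "0 0 0 0" --pt "0 0 0 0" --pt "0 0 0 0" --pt "0 0 0 0" --pt "0 0 0 0" --pt "0 0 0 0" --pt "0 0 0 0"

```text
time: 5.2
ee_pos: [0.568, -0.3085, 0.1534]
eef_rot: [0.441, 0.553, -0.441, 0.553]
ft_force: [0.5, -0.6, -0.8]
width: 0.0123
```

```bash
python3 - <<'E'
from h import *
ct=cal('top')
print(ray(ct,[(405,185),(430,246)],0), proj(ct,[[.563,-.431,0]]))
plan([(.563,-.431,.195,None),(.563,-.431,.1085,None)])
E
```

```text
[[ 0.52060639 -0.4125593   0.        ]
 [ 0.38544682 -0.46309378  0.        ]] [[412.77580215 165.97520944]]
t 5.2 pos [ 0.568  -0.3085  0.1534] az 0.2232 tilt [-0.     -0.0002] F [ 0.5 -0.6 -0.8] w 0.0123
[-4.16 -3.2  11.84] 0
[ 4.49 -3.2  11.84] 0
```

Request:
drive_tool --pt "-1.5 0 0 0" --pt "-3.5 0 0 0" --pt "-4.5 -0.1 0.5 0" --pt "-4.5 -0.7 3 0" --pt "-4.5 -1.4 6 0" --pt "-4.5 -2 9 0" --pt "-4.5 -2.5 11.2 0" --pt "-4.5 -2.6 12 0" --pt "-3 -2.6 12 0" --pt "-1 -2.6 12 0" --pt "1 -2.6 12 0" --pt "2.5 -2.6 12 0" --pt "3.5 -2.6 12 0" --pt "4 -2.6 12 0" --pt "4.2 -2.6 12 0" --pt "4.2 -2.6 12 0" --pt "4.2 -2.6 12 0"

```text
time: 6.62
ee_pos: [0.5696, -0.4316, 0.1125]
eef_rot: [0.441, 0.552, -0.441, 0.553]
ft_force: [-0.1, -0.3, -2.0]
width: 0.0126
```

```bash
python3 - <<'E'
from h import *
from bench import r
plan([])
cv2.imwrite('pics/s2.png',r.camera('side')[:,:,::-1])
crop(cv2.imread('pics/s2.png'),310,120,200,150,4,'pics/s2c.png')
E
```

```text
t 6.62 pos [ 0.5696 -0.4316  0.1125] az 0.2232 tilt [0.001 0.001] F [-0.1 -0.3 -2. ] w 0.0126
```

View pics/s2c.png

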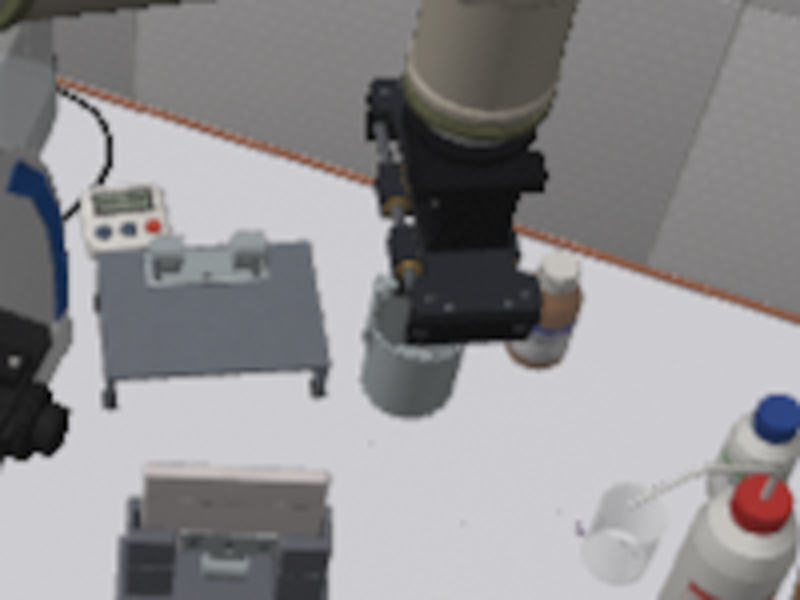

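Request:
drive_tool --pt "0.2 0 0 0" --pt "0.3 0 0 0" --pt "0.4 0 0 0" --pt "0.4 0 0 0" --pt "0.4 0 0 0"

```text
time: 7.08
ee_pos: [0.5697, -0.4314, 0.1084]
eef_rot: [0.441, 0.552, -0.441, 0.553]
ft_force: [-0.3, 1.9, 5.3]
width: 0.0128
```

Request:
drive_tool --pt "0 0 0 0" --pt "0 0 0 0" --pt "0 0 0 0" --pt "0 0 0 0" --pt "0 0 0 0" --pt "0 0 0 0" --pt "0 0 0 0" --pt "-1 0 0 0" --pt "-3 0 0 0" --pt "-6 0 0 0" --pt "-9.5 0 0 0" --pt "-13 0 0 0" --pt "-15 0 0 0" --pt "-15 0 0 0" --grip 0

```text
time: 8.25
ee_pos: [0.5701, -0.4329, 0.2643]
eef_rot: [0.441, 0.55, -0.441, 0.555]
ft_force: [0.9, -0.5, 0.0]
width: 0.0859
```

```bash
python3 - <<'E'
from h import *
from bench import r
plan([(.3937,-.325,.26,.111),(.3937,-.325,.117,.111)])
cv2.imwrite('pics/s3.png',r.camera('side')[:,:,::-1])
crop(cv2.imread('pics/s3.png'),310,120,200,150,4,'pics/s3c.png')
E
```

```text
t 8.25 pos [ 0.5701 -0.4329  0.2643] az 0.2231 tilt [0.0054 0.0062] F [ 0.9 -0.5  0. ] w 0.0859
[  0.26 -14.82 -14.42] 1.28
[ 14.56 -14.89 -14.51] 1.28
```

View pics/s3c.png

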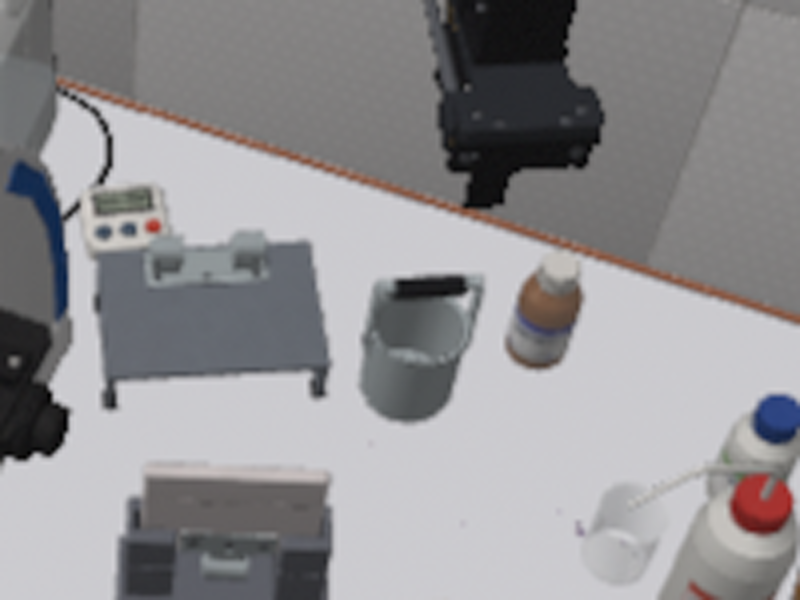

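Request:
drive_tool --pt "0 -2 -2 0.2" --pt "0 -4 -4 0.4" --pt "0 -6.5 -6.3 0.6" --pt "0 -9 -8.8 0.8" --pt "0 -11.5 -11.2 1.1" --pt "0 -13.5 -13.2 1.3" --pt "0 -14.8 -14.4 1.3" --pt "0 -14.8 -14.4 1.3" --pt "0 -14.8 -14.4 1.3" --pt "0 -14.8 -14.4 1.3" --pt "0 -14.8 -14.4 1.3"

```text
time: 9.22
ee_pos: [0.3936, -0.3238, 0.2572]
eef_rot: [0.471, 0.527, -0.472, 0.527]
ft_force: [-0.0, 0.2, 0.4]
width: 0.0871
```

```bash
python3 - <<'E'
from h import *
from bench import r
plan([(.3937,-.325,.117,.111)])
c=cal('wrist'); cv2.imwrite('pics/w4.png',r.camera('wrist')[:,:,::-1])
print(proj(c,[[.3937,-.325,.132]]))
import json
json.dump({k:np.array(v).tolist() for k,v in c.items()},open('w4.json','w'))
crop(cv2.imread('pics/w4.png'),240,130,160,150,5,'pics/w4c.png')
E
```

```text
t 9.22 pos [ 0.3936 -0.3238  0.2572] az 0.1101 tilt [-0.0009  0.0004] F [-0.   0.2  0.4] w 0.0871
[1.402e+01 1.000e-02 1.200e-01] -0.01
[[313.64558084 236.52636104]]
```

View pics/w4.png

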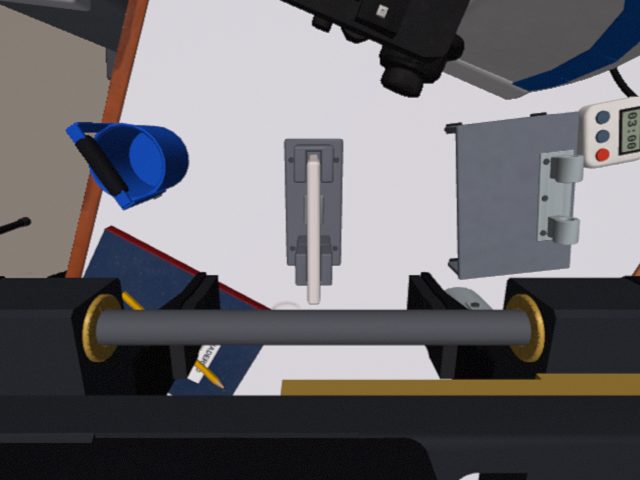

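View pics/w4c.png

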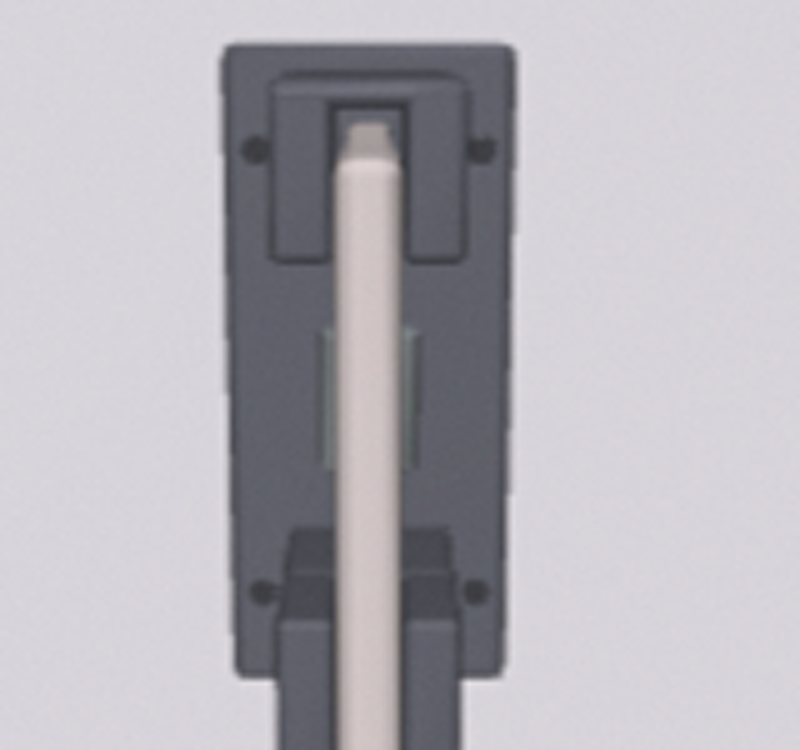

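```bash
python3 - <<'E'
import json
from h import *
import io,contextlib
with contextlib.redirect_stdout(io.StringIO()):
    import fit as FF
c={k:np.array(v) for k,v in json.load(open('w4.json')).items()}
crop(cv2.imread('pics/w4.png'),240,250,160,60,5,'pics/w4d.png')
m=np.array([[0,.055,.132],[0,-.055,.132]]); uv=[(240+367.5/5-.4,130+163/5-.4),(240+369/5-.1,303.5)]
print('guard',*FF.fit(0,[(c,m,uv)],[.39,-.32,.2]))
E
```

```text
guard [ 0.39355349 -0.32521481  0.11427219] [[-0.  -1.5]
 [ 0.   1.8]]
```

View pics/w4d.png

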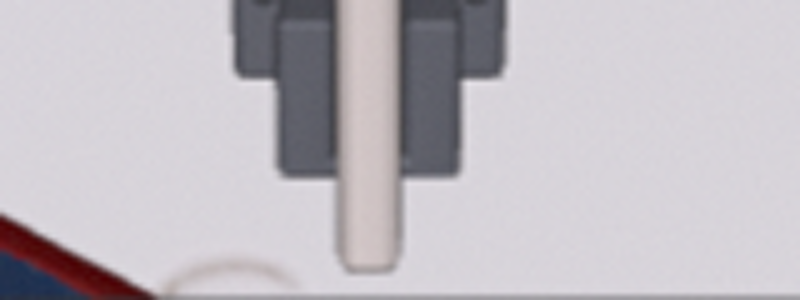

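Request:
drive_tool --pt "3 0 0.1 0" --pt "6 0 0.1 0" --pt "9 0 0.1 0" --pt "11.5 0 0.1 0" --pt "13 0 0.1 0" --pt "13.9 0 0.1 0" --pt "13.9 0 0.1 0" --pt "13.9 0 0.1 0" --pt "13.9 0 0.1 0"

```text
time: 10.02
ee_pos: [0.3937, -0.3252, 0.1195]
eef_rot: [0.472, 0.526, -0.472, 0.527]
ft_force: [0.0, 0.7, -0.1]
width: 0.0871
```

Request:
drive_tool --pt "0 0 0 0" --pt "0 0 0 0" --pt "0 0 0 0" --pt "0 0 0 0" --pt "0 0 0 0" --pt "0 0 0 0" --pt "0 0 0 0" --pt "0 0 0 0" --pt "0 0 0 0" --pt "0 0 0 0" --pt "0 0 0 0" --pt "0 0 0 0" --pt "0 0 0 0" --pt "0 0 0 0" --pt "0 0 0 0" --pt "0 0 0 0" --pt "0 0 0 0" --grip 255 --force 45

```text
time: 11.43
ee_pos: [0.3931, -0.3246, 0.1185]
eef_rot: [0.472, 0.527, -0.472, 0.527]
ft_force: [-0.4, 0.1, 0.7]
width: 0.0093
```

Request:
drive_tool --pt "-0.5 0 0 0" --pt "-1.5 0 0 0" --pt "-3 0 0 0" --pt "-5 0 0 0" --pt "-7.5 0 0 0" --pt "-9.5 0 0 0" --pt "-11 0 0 0" --pt "-11 0 0 0" --pt "-11 0 0 0" --pt "-11 0 0 0"

```text
time: 12.27
ee_pos: [0.3927, -0.3242, 0.2277]
eef_rot: [0.472, 0.527, -0.472, 0.526]
ft_force: [-0.9, 0.4, -3.1]
width: 0.0095
```

```bash
python3 - <<'E'
from h import *
from bench import r
a=R.from_euler('z',.2227).apply([.035,0,0])+[.583,-.2927,0]; print('axis',a)
plan([(a[0],a[1],.2275,.2227),(a[0],a[1],.065+.0925,.2227)])
for n in ('wrist','side','top'): cv2.imwrite(f'pics/{n}5.png',r.camera(n)[:,:,::-1])
crop(cv2.imread('pics/side5.png'),310,120,160,130,5,'pics/s5c.png')
E
```

```text
axis [ 0.61713566 -0.28496977  0.        ]
t 12.27 pos [ 0.3927 -0.3242  0.2277] az 0.1098 tilt [-0.0007 -0.0008] F [-0.9  0.4 -3.1] w 0.0095
[ 1.000e-02  2.273e+01 -1.440e+00] -1.29
[ 7.01 22.74 -1.44] -1.29
```

View pics/wrist5.png

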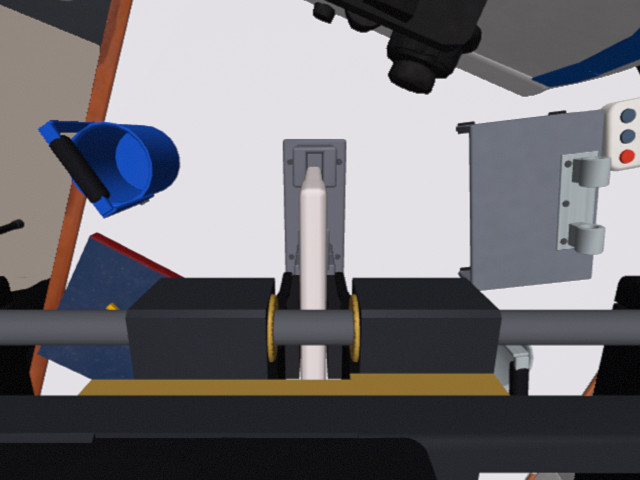

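View pics/s5c.png

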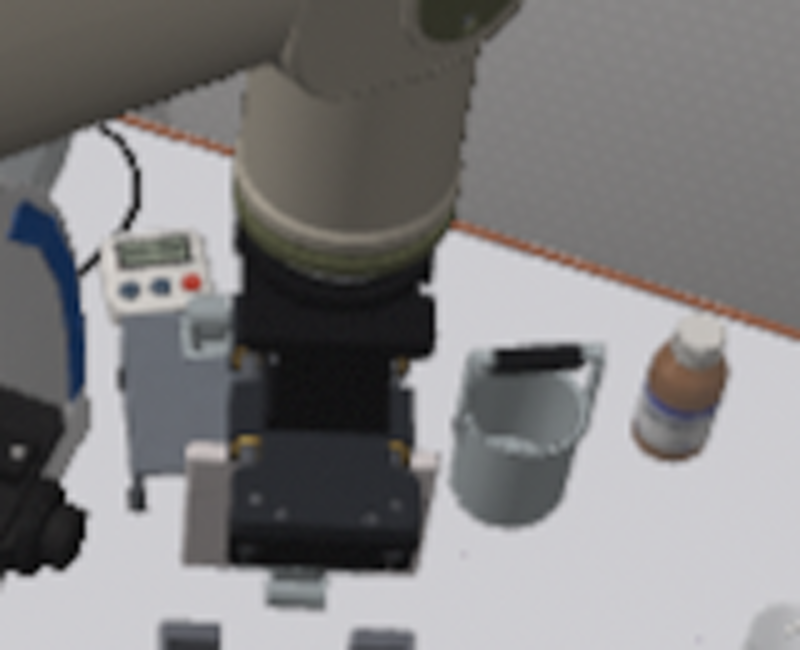

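```bash
python3 - <<'E'
from h import *
ct=cal('top');cs=cal('side')
for z in (.15,.2,.25,.3): print(z, ray(ct,[(303.3,152),(305,165)],z).round(3).tolist(), ray(cs,[(314,163),(325,198),(326,205)],z).round(3).tolist())
crop(cv2.imread('pics/top5.png'),220,90,200,150,4,'pics/t5c.png')
E
```

```text
0.15 [[0.559, -0.193, 0.15], [0.534, -0.196, 0.15]] [[0.589, -0.159, 0.15], [0.48, -0.206, 0.15], [0.459, -0.212, 0.15]]
0.2 [[0.546, -0.194, 0.2], [0.522, -0.197, 0.2]] [[0.545, -0.168, 0.2], [0.442, -0.213, 0.2], [0.422, -0.218, 0.2]]
0.25 [[0.534, -0.195, 0.25], [0.511, -0.197, 0.25]] [[0.5, -0.177, 0.25], [0.403, -0.219, 0.25], [0.384, -0.224, 0.25]]
0.3 [[0.521, -0.196, 0.3], [0.499, -0.198, 0.3]] [[0.456, -0.186, 0.3], [0.364, -0.226, 0.3], [0.347, -0.231, 0.3]]
```

View pics/t5c.png

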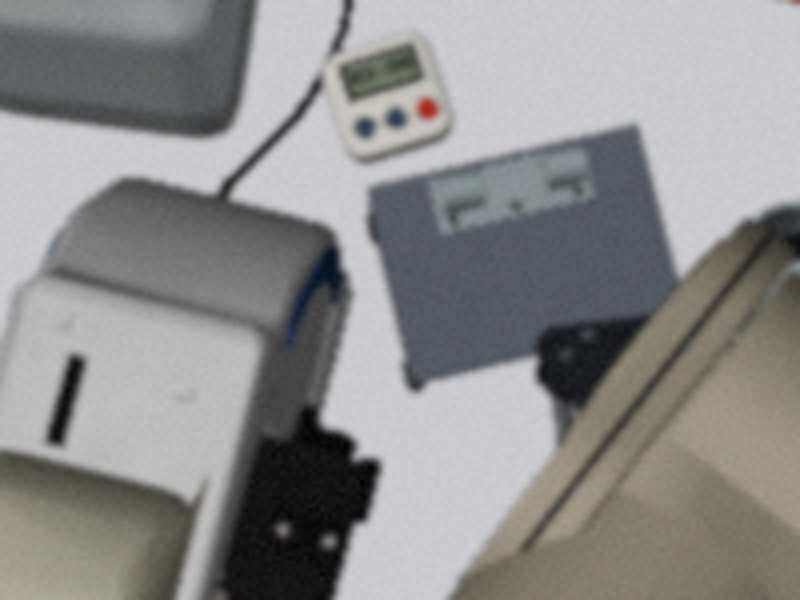

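Request:
drive_tool --pt "0 1.5 -0.1 0" --pt "0 4 -0.25 -0.2" --pt "0 7 -0.45 -0.5" --pt "0 10 -0.65 -0.7" --pt "0 13 -0.85 -0.9" --pt "0 16 -1.05 -1.1" --pt "0 19 -1.25 -1.3" --pt "0 21.5 -1.4 -1.3" --pt "0 22.7 -1.5 -1.3" --pt "0 22.7 -1.5 -1.3" --pt "0 22.7 -1.5 -1.3" --pt "0 22.7 -1.5 -1.3" --pt "0 22.7 -1.5 -1.3"

```text
time: 13.5
ee_pos: [0.616, -0.2856, 0.2285]
eef_rot: [0.442, 0.552, -0.442, 0.552]
ft_force: [-0.3, -1.0, -2.8]
width: 0.0096
```

```bash
python3 - <<'E'
from h import *
from bench import r
plan([(.6171,-.2845,.2275,.2227),(.6171,-.2845,.065+.0925,.2227)])
for n in ('wrist','side','top'): cv2.imwrite(f'pics/{n}6.png',r.camera(n)[:,:,::-1])
crop(cv2.imread('pics/side6.png'),310,120,130,100,6,'pics/s6c.png')
crop(cv2.imread('pics/top6.png'),280,80,130,100,6,'pics/t6c.png')
E
```

```text
t 13.5 pos [ 0.616  -0.2856  0.2285] az 0.2217 tilt [-0.0004 -0.0002] F [-0.3 -1.  -2.8] w 0.0096
[ 0.1   0.13 -0.08] -0.01
[ 7.1   0.13 -0.08] -0.01
```

View pics/wrist6.png

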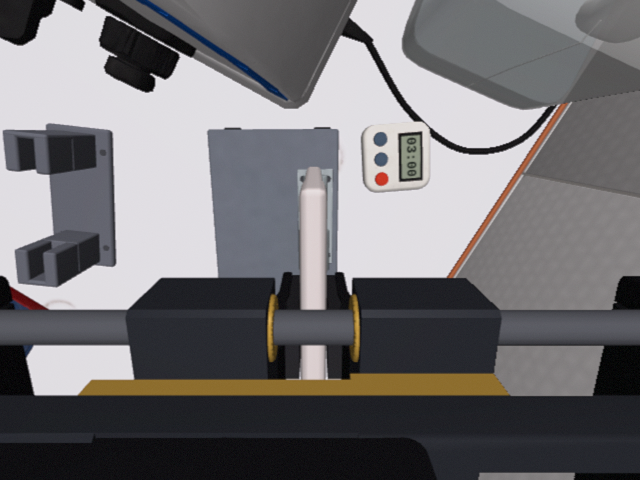

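View pics/s6c.png

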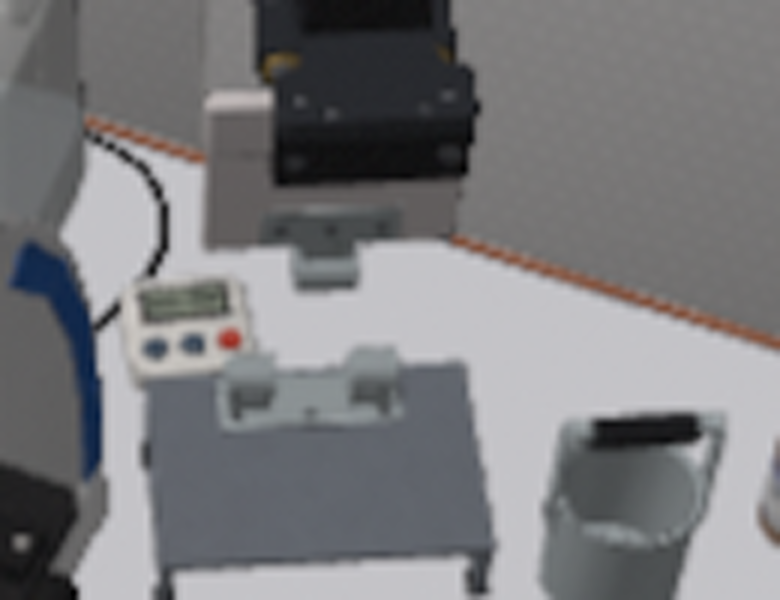

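View pics/t6c.png

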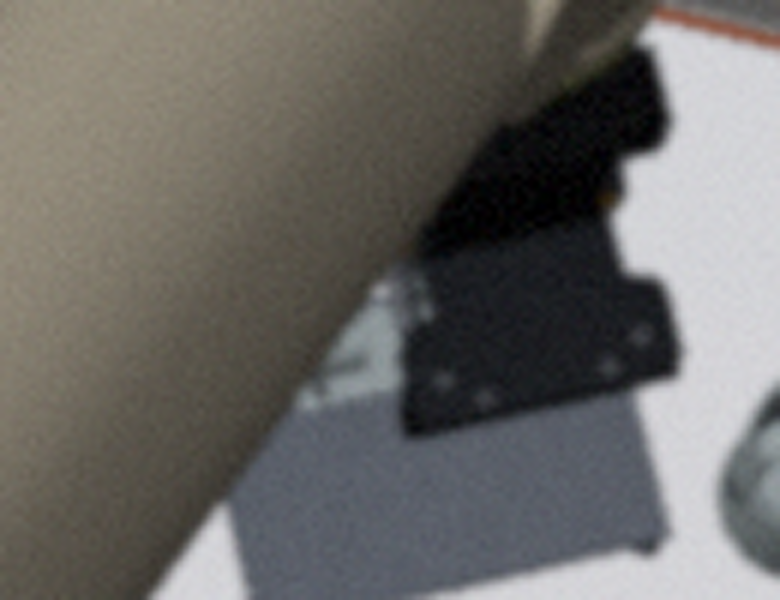

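```bash
cat > pred.py <<'E'
from h import *
import sys
cs=cal('side')
def pred(tcp,az,o,k,c=cs,dz=.0925,dy=-.0005):
    Rz=R.from_euler('z',az); g=np.array(tcp)-[0,0,dz]+Rz.apply([0,dy,0])
    L={'barrel ends':[[0,.014,0],[0,-.014,0]],'panel bot (near face)':[[-.004,.055,.018],[-.004,-.055,.018]],'panel topL(near)':[[-.005,.055,.106]]}
    for n,q in L.items(): print(n,((proj(c,Rz.apply(q)+g)-o)*k).round(0).tolist())
    Rs=R.from_euler('z',.2227)
    for n,q in {'st outer/inner':[[.035,y,.065] for y in(.039,.017,-.017,-.039)],'tops':[[.035,y,.075] for y in(.039,.017,-.017,-.039)],'plate/top corners':[[.055,.075,.045],[.055,-.075,.045],[-.055,-.075,.045]]}.items():
        print(n,((proj(c,Rs.apply(q)+[.583,-.2927,0])-o)*k).round(0).tolist())
E
python3 -c "
from pred import *
pred([.616,-.2856,.2285],.2217,np.array([310,120]),6)"
```

```text
barrel ends [[290.0, 270.0], [354.0, 267.0]]
panel bot (near face) [[198.0, 253.0], [453.0, 241.0]]
panel topL(near) [[204.0, 107.0]]
st outer/inner [[225.0, 376.0], [273.0, 373.0], [347.0, 370.0], [395.0, 367.0]]
tops [[226.0, 361.0], [274.0, 359.0], [349.0, 355.0], [397.0, 353.0]]
plate/top corners [[142.0, 374.0], [464.0, 358.0], [496.0, 548.0]]
```

```bash
python3 - <<'E'
from h import *
crop(cv2.imread('pics/side6.png'),335,130,60,65,12,'pics/s6d.png')
from pred import *
pred([.616,-.2856,.2285],.2217,np.array([335,130]),12)
E
```

```text
barrel ends [[280.0, 419.0], [408.0, 413.0]]
panel bot (near face) [[96.0, 386.0], [606.0, 362.0]]
panel topL(near) [[108.0, 93.0]]
st outer/inner [[150.0, 631.0], [246.0, 626.0], [394.0, 619.0], [490.0, 614.0]]
tops [[151.0, 603.0], [248.0, 598.0], [397.0, 590.0], [494.0, 586.0]]
plate/top corners [[-15.0, 628.0], [627.0, 596.0], [691.0, 975.0]]
```

View pics/s6d.png

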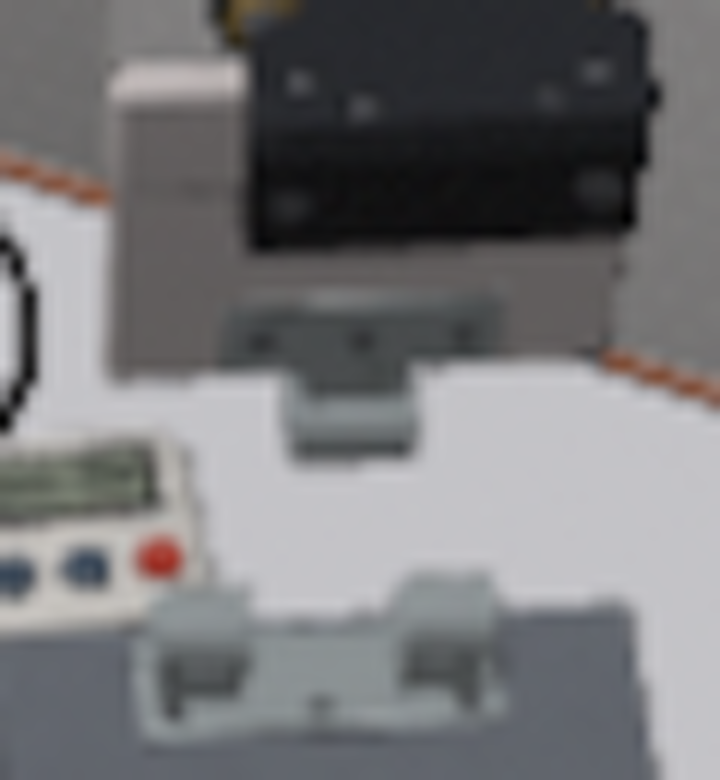

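Request:
drive_tool --pt "1 0.1 -0.2 0" --pt "2.5 0.1 -0.2 0" --pt "3.8 0.1 -0.2 0" --pt "4.5 0.1 -0.2 0" --pt "5 0.1 -0.2 0" --pt "5.4 0.1 -0.2 0" --pt "5.8 0.1 -0.2 0" --pt "5.8 0.1 -0.2 0" --pt "5.8 0.1 -0.2 0" --pt "5.8 0.1 -0.2 0"

```text
time: 14.48
ee_pos: [0.6178, -0.2829, 0.171]
eef_rot: [0.441, 0.552, -0.441, 0.553]
ft_force: [0.6, 0.2, -1.2]
width: 0.0098
```

```bash
python3 - <<'E'
from h import *
from bench import r
plan([(.6171,-.2845,.065+.0925,.2227)])
s=r.read_state()
for n in ('wrist','side'): cv2.imwrite(f'pics/{n}7.png',r.camera(n)[:,:,::-1])
crop(cv2.imread('pics/side7.png'),335,150,60,50,12,'pics/s7d.png')
crop(cv2.imread('pics/wrist7.png'),240,120,150,160,5,'pics/w7d.png')
from pred import *
pred(s['ee_pos'],.2217,np.array([335,150]),12)
E
```

```text
t 14.48 pos [ 0.6178 -0.2829  0.171 ] az 0.2231 tilt [0.0006 0.0004] F [ 0.6  0.2 -1.2] w 0.0098
[ 1.35 -0.11  0.14] 0.0
barrel ends [[255.0, 343.0], [379.0, 337.0]]
panel bot (near face) [[78.0, 313.0], [569.0, 290.0]]
panel topL(near) [[89.0, 43.0]]
st outer/inner [[150.0, 391.0], [246.0, 386.0], [394.0, 379.0], [490.0, 374.0]]
tops [[151.0, 363.0], [248.0, 358.0], [397.0, 350.0], [494.0, 346.0]]
plate/top corners [[-15.0, 388.0], [627.0, 356.0], [691.0, 735.0]]
```

View pics/s7d.png

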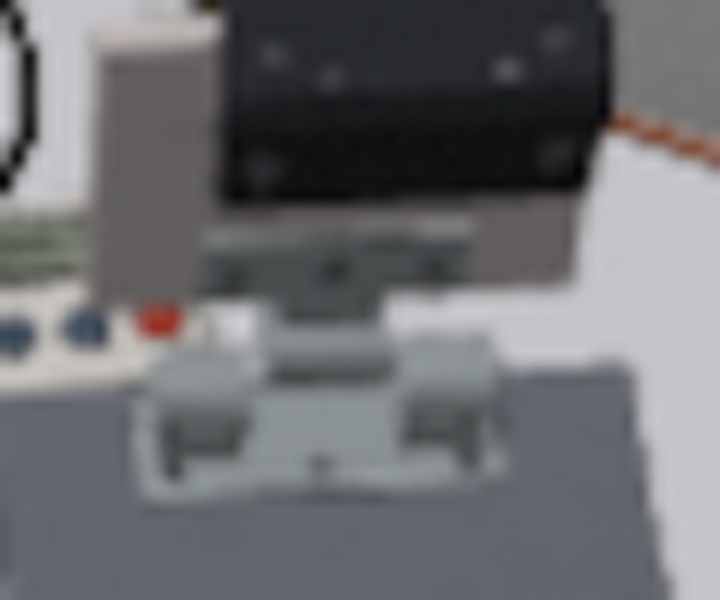

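View pics/w7d.png

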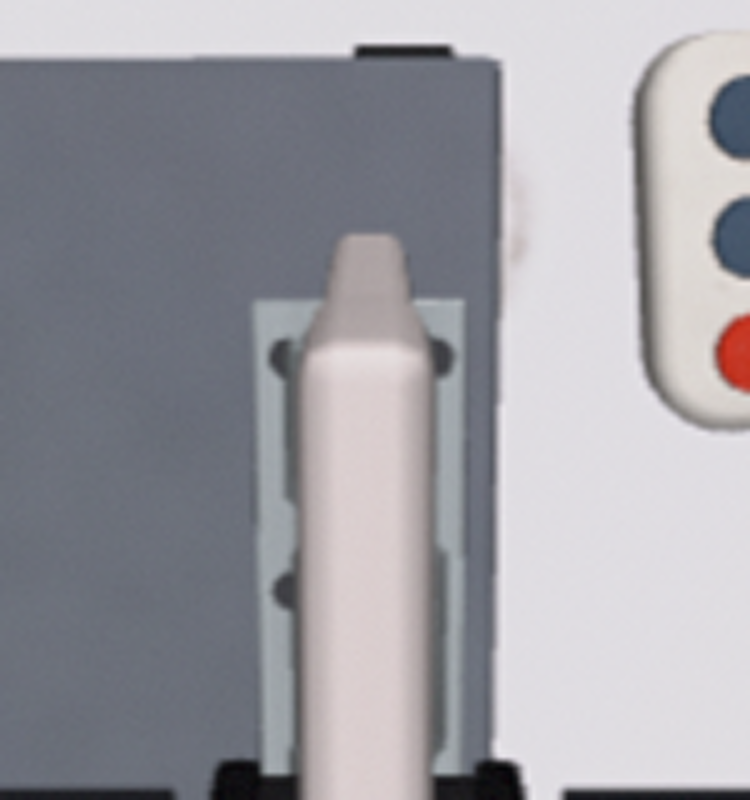

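```bash
python3 - <<'E'
from h import *
c=cal('wrist')
from bench import r
s=r.read_state()
Rs=R.from_euler('z',.2227); S=np.array([.583,-.2927,0])
print('mid/upper hole',proj(c,Rs.apply([[.022,0,.047],[.022,.03,.047],[.055,.075,.045]])+S), 'obs mid (297.5,237.9) up (296.5,191), corner (339.7,132)')
tcp=s['ee_pos']
for dz in (.0925,):
  for dy in (0,-.0005,-.0015,-.0025):
    print(dy,proj(c,Rs.apply([[0,.055+dy,.106-dz],[0,.055+dy,.018-dz]])+tcp), 'obs hem end (313,~189.5) panel bottom (313.5,167)')
E
```

```text
mid/upper hole [[293.97345925 237.9917574 ]
 [293.43038744 197.39086873]
 [340.84149933 131.84561669]] obs mid (297.5,237.9) up (296.5,191), corner (339.7,132)
0 [[313.15325163 185.59324401]
 [313.26478386 164.67216717]] obs hem end (313,~189.5) panel bottom (313.5,167)
-0.0005 [[313.15258653 187.04717834]
 [313.26431261 165.56574454]] obs hem end (313,~189.5) panel bottom (313.5,167)
-0.0015 [[313.15126036 189.94623939]
 [313.26337183 167.34961757]] obs hem end (313,~189.5) panel bottom (313.5,167)
-0.0025 [[313.14993953 192.83361612]
 [313.26243336 169.12912834]] obs hem end (313,~189.5) panel bottom (313.5,167)
```

Request:
drive_tool --pt "0.1 -0.1 0 0" --pt "0.3 -0.1 0 0" --pt "0.5 -0.1 0 0" --pt "0.7 -0.1 0 0" --pt "0.9 -0.1 0 0" --pt "1.1 -0.1 0 0" --pt "1.25 -0.1 0 0" --pt "1.35 -0.1 0 0" --pt "1.35 -0.1 0 0" --pt "1.35 -0.1 0 0" --pt "1.35 -0.1 0 0"

```text
time: 15.5
ee_pos: [0.6167, -0.2829, 0.1571]
eef_rot: [0.441, 0.553, -0.441, 0.553]
ft_force: [-0.0, 0.7, -2.2]
width: 0.0097
```

```bash
python3 - <<'E'
from h import *
from bench import r
plan([(.6168,-.2838,.065+.0925,.2227)])
s=r.read_state()
for n in ('wrist','side','top'): cv2.imwrite(f'pics/{n}8.png',r.camera(n)[:,:,::-1])
crop(cv2.imread('pics/side8.png'),340,160,42,38,18,'pics/s8d.png')
crop(cv2.imread('pics/wrist8.png'),240,120,150,160,5,'pics/w8d.png')
from pred import *
pred(s['ee_pos'],.2227,np.array([340,160]),18,dy=-.001)
E
```

```text
t 15.5 pos [ 0.6167 -0.2829  0.1571] az 0.2232 tilt [0.0002 0.    ] F [-0.   0.7 -2.2] w 0.0097
[-0.04 -0.01  0.09] 0.01
barrel ends [[291.0, 400.0], [475.0, 391.0]]
panel bot (near face) [[27.0, 357.0], [757.0, 321.0]]
panel topL(near) [[43.0, -42.0]]
st outer/inner [[134.0, 407.0], [279.0, 399.0], [502.0, 389.0], [646.0, 381.0]]
tops [[137.0, 364.0], [282.0, 357.0], [506.0, 346.0], [651.0, 339.0]]
plate/top corners [[-113.0, 402.0], [851.0, 355.0], [947.0, 923.0]]
```

View pics/s8d.png

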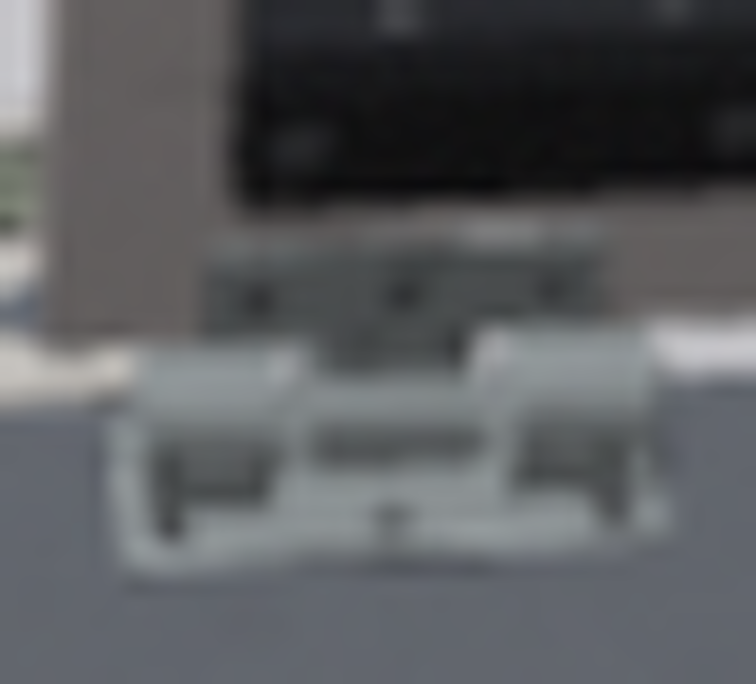

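View pics/w8d.png

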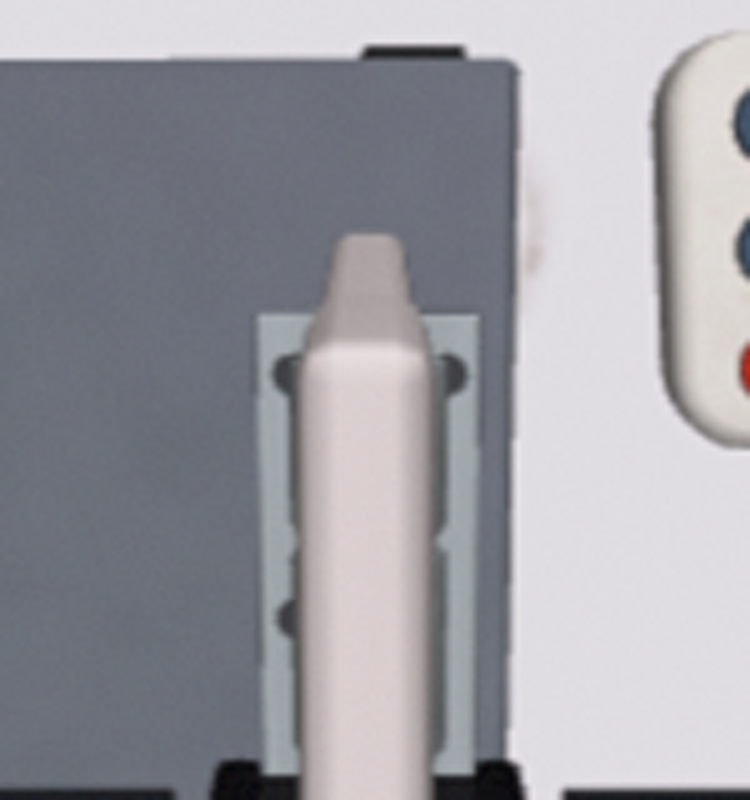

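View pics/side8.png

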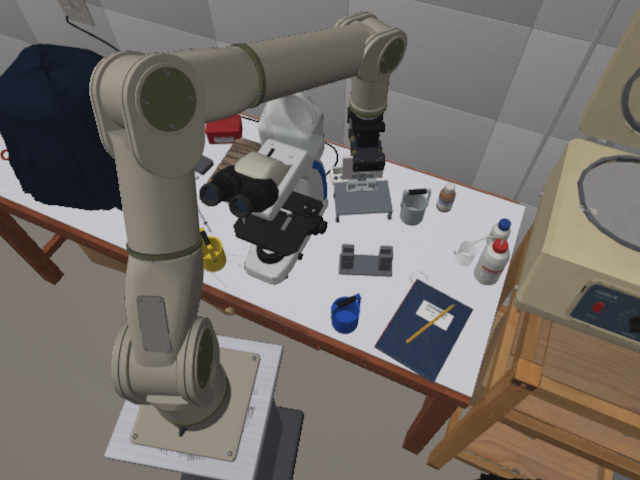

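The side view shows the guard on the hinge at about (365,170). The canister is upright at (413,208), the rack is empty, and the bottle, beaker and pin haven't moved.

```bash
python3 - <<'E'
from bench import r
s=r.read_state(); print(s['time'],s['ee_pos'],s['joint_vel'].round(3),s['width'],s['ft_force'].round(1))
print(r.close_job())
E
```

```text
15.65 [ 0.61670511 -0.28292219  0.15714269] [ 0.002 -0.     0.    -0.    -0.001  0.002 -0.001] 0.009919365618391624 [-0.1  0.4 -3.6]
the job is handed in; nothing more can be done
None
```

I handed the job in at 15.65 s with the guard's hinge barrel between the stand's two barrels, still held in the gripper. The steel canister came off first, lifted by its handle, and stands upright on the table to the right (−y) of the stand.

**Last checks**
- **Alignment:** I estimate the guard's axis is within about 0.5 mm of the stand's axis in x and z, with no measurable tilt. The z figure assumes the guard didn't slip in the grip when lifted.
- **Holding:** the vertical force read −2.2 to −3.6 N, about the guard's 2.45 N weight given noise of about 1 N. So it is hanging free and not resting on anything.
- **Along the gap:** the two cameras disagreed by about 1 mm on the guard's position along the hinge axis. The side view showed it centred and the wrist view suggested a small shift. I left it there, as there is 3 mm of clearance each side.
- **Bystanders:** in the last side picture the beaker and stain bottle were in their places, and the pin showed no movement.

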